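# Load a block under the spring hold-down flap of a nest

## Robot

A 7-joint arm with a two-finger parallel gripper is mounted at the origin on a cart in front of the work surface, level with it; the furniture and walls round the work are solid. World frame = base frame: x ahead of the robot, y to its left, z up, the work surface at z = 0. Lengths are in m, angles in rad, forces in N, time in s.
With the tool pointing down it reaches from about 0.425 to 1.025 m from the base axis. Payload 9.4 kg.
Tool frame: the origin (TCP) lies midway between the tips of the shut fingers; the grasp point (between the pads) lies 19 mm behind it; z points along the fingers, y is the line along which they close (so a half turn about z gives the same grasp; the last joint's range is limited). The gripper opens to 85 mm and grips with 20 to 120 N. Pads are 22 mm wide; open, the fingers measure 114 mm over their backs; the gripper's body (76 mm by 85 mm) begins 54 mm behind the grasp point. The pads swing forward as they close: fully open they stand 13 mm farther back than shut.
Start: joints at [-1.337, 0.599, -0.003, 1.599, 0.002, 0.943, -0.08], TCP at [0.222, 0.69, 0.231] pointing down, gripper open.
Joint ranges: [-2.57, 2.57], [-0.35, 1.97], [-1.29, 1.29], [0.11, 2.56], [-1.05, 4.19], [0.11, 1.86], [-2.63, 2.63]. Speed limits (rad/s): [2.22, 2.22, 3.01, 3.01, 3.14, 3.14, 3.14].

## Interface

Orientations are given as a unit quaternion [w, x, y, z].
In Python, from cell import manip gives the robot as it stands.
- The arm moves only by the tool jog_arm, never from a script. Its argument "commands" is a list that holds one entry, the list of rows, each a list of 5 numbers: the gripper command: -1 is shut, 1 is fully open, values between are in proportion, then the shift along the tool's x, y, z in cm, then the turn about the tool's z in degrees. In form: [[[claw, dx, dy, dz, twist], ...]]. A call has 1 to 20 rows; each row is the pose to reach, as a shift and turn from the pose commanded when the call began, along the tool's axes at that moment; what a row does not reach only later rows make up. A row lasts 1/8 s, in which the tool goes at most 62.5 mm and 10.7 degrees, less where a joint would pass 70% of its speed; a pose out of reach is approached as far as the arm can. A call with a gripper value outside its range is refused whole. The fingers move at their own pace and stop on an object; "newtons" is the grip in N (left out, the last holds). Time passes only in rows, so rows that repeat a pose let the fingers close. It gives the time, the measured TCP pose, the force, the opening and the grip force at its end, in the units of the state.
- manip.sense(): the state, without advancing time (a new reading comes with each control period).
- manip.capture(name): name is "scene" or "side" or "wrist"; returns a dict with "frame" (420x560x3 uint8, red, green, blue), "z_map" (420x560 float32, m along the optical axis (not along the pixel's ray), 0 where there is no reading), "K" (3x3 intrinsics, pixels), "origin" and "rotation" of the camera in the world. Camera axes: x right, y down, z forward; pixel columns grow to the right and rows downward; lengths in m; the calibration is good to about 2 mm. A picture is of the moment at which its call begins.
- manip.finish_job(): hands the job in; it is judged then, once.
The state is a dict: "time": time; "joint_positions": joint angles; "joint_velocities": joint speeds; "joint_torque": joint torques, N m; "tcp_pos": TCP position; "orientation": TCP orientation; "ft_force": force on the tool from outside, world axes, zero at the start; "ft_torque": the same for the moment, N m; "gripper_width": opening from 0.0 (shut) to 1.0 (fully open); "grip_force": force on a finger pad.
Only numpy, scipy, OpenCV 4.12 (cv2) and the standard library are available. Lean on these libraries where they do the work, as an engineer would, in place of code of your own. Each camera call takes 0.05 s, during which the arm holds its last target. There are 200 camera calls.

## Task

Swing the spring-closed flap of the small metal nest open by pushing its long bar sideways with one fingertip, and while that finger holds it open, push the white block along the lane under the flap with the other finger, until the block is home against the back stop. Then let go of the bar so that the flap comes down flat on the block and holds it, and move clear. Push only, never lift the block, and leave the bushes and the nozzle standing beside the nest where they are.

Things in the scene. Friction and masses are not known exactly. Their poses are not given: they have to be found in the camera images.
- nest: Aluminium loading nest screwed to the bench, fixed. Base plate 168 x 120 x 15 mm (x -115 to 53, y -45 to 75) with a lane along x. Origin on the bench (z = 0) below the lane's centre line, at the flap's front edge. x points along the lane, the way the block is pushed, y to its left, z up. Lane floor at z = 15.
- mouth (a point): Point of the lane floor on the centre line at the flap's front edge (x = 0, y = 0, z = 15 mm of the nest); axes as the nest's. Two rails 8 mm wide and only 6 mm high bound the lane, inner faces at y = +18 and -18, x = -115 to 32.
- stop (a point): Centre of the steel back stop's face at the end of the lane, x = 36, y = 0 mm of the nest, 10 mm above the lane floor; the stop is 20 mm high. The block is home when its front face touches it; its rear face then stands 4 mm out of the flap (x = -4), so the pushing finger need not go under the flap.
- flap (a joint): Flap opening, rad. 0: closed and empty, sloping down onto the right rail, so that it bars the lane; 0.23: level, lying on the block; from 0.33 the block passes under it with 3 mm to spare; 0.95: stop. A spring closes it (2 to 5 N at the bar), so it never stays open by itself. It opens when the bar is pushed to the left (+y of the nest).
- hinge (a point): Hinge axis of the flap (parallel to nest x) at x = 0, y = 50, z = 23.5 mm of the nest. The flap is a steel plate 4 mm thick, x = 0 to 32 of the nest, cranked up from the hinge and reaching across the lane to y = -20. Hinge pedestals and the bar's arm stand at x = -1 to 42; nothing stands under the bar in front of them.
- bar_end (a point): Near end of the opening bar, on its axis, x = -110 mm of the nest. The bar is a round rod, radius 4.5 mm, parallel to the lane, fixed to the flap. Axis at y = 38, z = 46 mm of the nest when closed; y = 50, z = 50 at 0.5 rad; y = 58, z = 48 at 0.8 rad. Push it from its lane side with the outside of an upright finger whose tip is low over the lane; the finger may slide along it.
- bar_root (a point): The point of the bar's axis at x = 0 of the nest (flap's front edge).
- block: White machined block 40 mm long, 30 mm wide, 22 mm high, with a hole in its top, 60 to 130 g, loose on the lane floor between the rails, its length along the lane. Origin at the centre of its underside; its y axis runs along its 40 mm length, z up.
- bush: Bystander: grey flanged steel bush, diameter 34, 28 mm high, standing loose on the bench beside the nest; origin at the centre of its underside.
- bush_b: Bystander: another bush like it.
- nozzle: Bystander: beige nozzle, diameter 27, 44 mm high, standing loose on the bench beside the nest; origin at the centre of its underside.
Things that resemble listed ones, but are neither listed nor needed, are in the scene too. What is shaped like the block but black or green is not meant.

How it is judged:
On the way, in this order (a step that is already met when the one before it is completed fails the run):
1. a finger holds the flap open (over 0.30 rad) while the block is still in front of it (value of joint flap above 0.3 rad and contact force between the fingers and flap above 0.2 N and x of block in the frame of nest below -0.014 m), for 0.2 s.
2. with one finger on the flap's bar and the other on the block, the block is pushed at least half-way under the raised flap (value of joint flap above 0.24 rad and contact force between the fingers and flap above 0.2 N and contact force between the fingers and block above 0.05 N and x of block in the frame of nest above 0 m), for 0.05 s.
At the end, for the whole second after the job is handed in: The block lies flat on the lane floor at rest, within 4 mm of the back stop, and the flap has come down level on it (0.17 to 0.29 rad) and presses on it (x of block in the frame of nest above 0.012 m and z of block in the frame of nest below 0.018 m and value of joint flap between 0.17 and 0.29 rad and contact force between flap and block above 0.3 N and linear speed of block below 0.01 m/s); the robot touches nothing.
It fails at once if the block is lifted more than 12 mm off the lane or stood on edge (z of block in the frame of nest above 0.027 m or angle between block's own z axis and vertical above 0.5 rad).
It fails at once if a bush or the nozzle is moved more than 25 mm or knocked over (distance of any of bush, bush_b, nozzle from where it was at the start of the episode above 0.025 m or angle between any of bush, bush_b, nozzle's own z axis and vertical above 0.6 rad).
It also fails if it takes over 45 s, if anything falls off the work surface, if the arm or the gripper's body presses on something with over 40 N, if the wrist force passes 120 N, or if a joint passes its speed limit or range.

## Working session

There is one attempt and no reset: what is moved stays moved. The work goes in short steps, Python scripts to look and compute and a tool call to move; the robot and the scene stay as the last step left them, time stands still between calls to the robot, and variables do not carry over. Pictures are saved under pics/ and viewed, at most 10 in all, crops included, and the job is handed in when it is done.

Besides the shell and the picture viewer there is one more tool, called as a command line: name --argument value ..., lists and objects as JSON in quotes. jog_arm: Moves the arm, as the interface text tells. Its arguments: {"type":"object","properties":{"commands":{"type":"array","items":{"type":"array","items":{"type":"array","items":{"type":"number"}}}},"newtons":{"type":"number"}},"required":["commands"]}

```bash
mkdir -p pics; cat > h.py <<'E'
import numpy as np,cv2
from cell import manip
def cap(n,f):
    c=manip.capture(n); cv2.imwrite(f'pics/{f}.png',c['frame'][:,:,::-1]); np.savez(f'pics/{f}.npz',**c); return c
def pts(c):
    h,w=c['z_map'].shape; u,v=np.meshgrid(np.arange(w),np.arange(h)); K=c['K']; z=c['z_map']
    p=np.stack([(u-K[0,2])/K[0,0]*z,(v-K[1,2])/K[1,1]*z,z],-1)
    P=p@np.array(c['rotation']).T+np.array(c['origin']); P[z==0]=np.nan; return P
E
python3 - <<'E'
from h import *
for n in ['scene','side','wrist']:
    c=cap(n,n+'0'); print(n,c['origin'],c['rotation'])
s=manip.sense(); print(s['tcp_pos'],s['orientation'],s['time'],s['gripper_width'])
a=cv2.imread('pics/scene0.png')
E
```

```text
scene [0.03334431 0.55689946 0.56291543] [ 0.1799973  -0.33154366  0.80936799 -0.45011468]
side [ 0.42652745 -0.77211546  0.36896508] [-0.5659518   0.81971449 -0.07230322  0.05038808]
wrist [0.14405023 0.71474799 0.37399709] [0.12918212 0.79782455 0.58133949 0.09398064]
[0.22158268 0.68992928 0.23058526] [-3.99884981e-05  1.54702646e-01  9.87960881e-01 -6.22700509e-04] 0.15 0.9987218618237899
```

View pics/scene0.png

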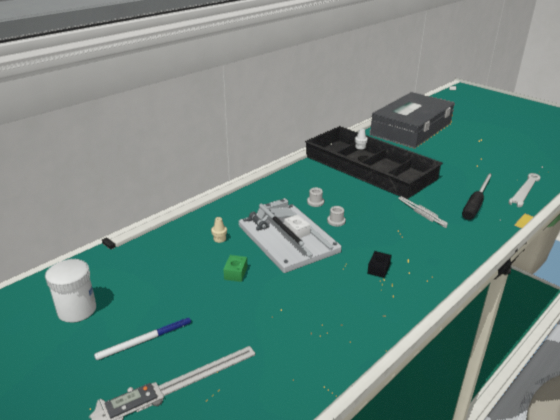

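View pics/side0.png

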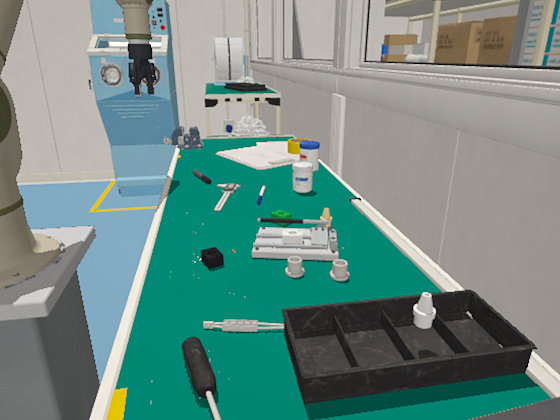

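The scene view shows the nest around (290,235), with the nozzle at (219,230), the bushes at (316,197) and (337,215), and the white block at (297,225). Rotations come as quaternions.

```bash
sed -i 's/np.array(c\[.rotation.\]).T/R(c["rotation"]).T/' h.py; cat >> h.py <<'E'
from scipy.spatial.transform import Rotation as Ro
def R(q): return Ro.from_quat(np.array(q)[[1,2,3,0]]).as_matrix()
E
python3 - <<'E'
from h import *
c=np.load('pics/scene0.npz'); P=pts(c); print(c['K'])
for u,v in [(219,238),(316,192),(337,211),(297,222),(240,222),(337,245),(287,262),(281,204),(288,235),(290,300)]: print(u,v,P[v,u].round(4))
# top-down height map of the nest, 1 mm / 4px
m=np.isfinite(P[...,2]); 
a=c['frame'][160:290,190:370,::-1]; cv2.imwrite('pics/crop0.png',cv2.resize(a,None,fx=4,fy=4,interpolation=cv2.INTER_CUBIC))
E
```

```text
[[534.01603021   0.         282.2791847 ]
 [  0.         534.01603021 212.07324585]
 [  0.           0.           1.        ]]
219 238 [0.6677 0.0657 0.0101]
316 192 [ 0.6455 -0.1743  0.0177]
337 211 [ 0.5667 -0.1459  0.0189]
297 222 [ 0.583  -0.0498  0.0304]
240 222 [0.6779 0.0056 0.0123]
337 245 [ 0.4987 -0.0635  0.0144]
287 262 [0.5249 0.0368 0.017 ]
281 204 [ 0.6458 -0.072   0.0326]
288 235 [ 0.5758 -0.0187  0.0202]
290 300 [0.4681 0.0887 0.0008]
```

View pics/crop0.png

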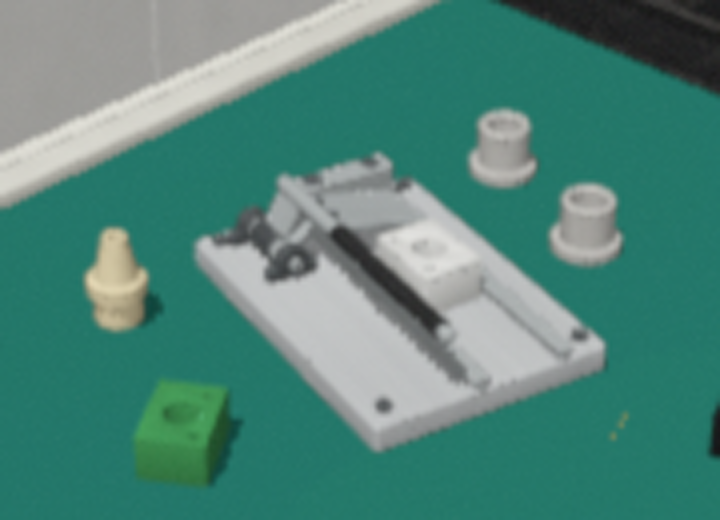

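jog_arm --commands '[[[1,-12,-14,-3,0],[1,-24,-28,-3,0],[1,-36,-42,-3,0],[1,-45,-54,-3,0],[1,-46,-57,-3,0],[1,-46,-57,-3,0],[1,-46,-57,-3,0],[1,-46,-57,-3,0],[1,-46,-57,-3,0],[1,-46,-57,-3,0],[1,-46,-57,-3,0],[1,-46,-57,-3,0],[1,-46,-57,-3,0],[1,-46,-57,-3,0],[1,-46,-57,-3,0],[1,-46,-57,-3,0]]]'

```text
time: 2.15
tcp_pos: [0.4851, 0.0081, 0.2613]
orientation: [-0.0, 0.154, 0.988, 0.0]
ft_force: [0.3, 0.3, -0.1]
gripper_width: 0.997
grip_force: 0.0
```

```bash
python3 - <<'E'
from h import *
c=cap('wrist','w1'); s=manip.sense(); print(s['tcp_pos'],s['orientation'],s['time'],s['joint_positions'])
print(c['origin'],R(c['rotation'])[:,2])
E
```

```text
[0.48519502 0.00783638 0.26128703] [-3.57826385e-05  1.53920561e-01  9.88083223e-01  6.31425405e-05] 2.2 [-0.24367027  0.27413153  0.14017405  2.10699803 -0.05491286  0.76381078
  1.19273968]
[0.40751034 0.03255394 0.40480838] [ 0.3005457  -0.09474491 -0.94904988]
```

View pics/w1.png

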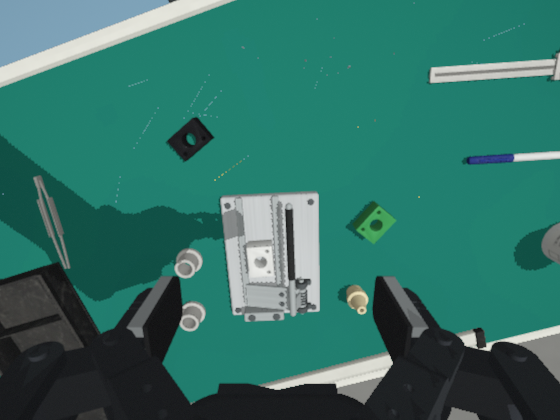

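The wrist view shows the nest's plate at (221–319, 192–318), the block at (261,260), the bar from (290,205) to (292,310), the bushes at left and the nozzle at (357,298).

```bash
cat >> h.py <<'E'
def nestfit(c):
    P=pts(c); z=P[...,2]; H,W=z.shape
    m=(abs(z-0.015)<0.003)&(abs(P[...,0]-.59)<.14)&(abs(P[...,1]+.01)<.12)
    n,l,st,_=cv2.connectedComponentsWithStats(m.astype(np.uint8),connectivity=8)
    k=1+st[1:,4].argmax(); q=P[l==k][:,:2]
    return P,q,l==k
E
python3 - <<'E'
from h import *
c=dict(np.load('pics/w1.npz')); P,q,m=nestfit(c)
(cx,cy),(w,h),a=cv2.minAreaRect((q*1000).astype(np.float32)); print(len(q),cx,cy,w,h,a, np.median(P[m][:,2]))
f=c['frame'].astype(int); z=P[...,2]
b=(z>.033)&(z<.041)&(f.min(-1)>185)&(abs(P[...,0]-.583)<.05)&(abs(P[...,1]+.045)<.04)
v,u=np.nonzero(b); print(b.sum(),u.min(),u.max(),v.min(),v.max(),np.median(z[b]))
print(cv2.minAreaRect((P[b][:,:2]*1000).astype(np.float32)))
r=(z>.043)&(z<.054)&(abs(P[...,0]-.6)<.12)&(abs(P[...,1]+.01)<.06)
B=P[r]; print(r.sum(),cv2.fitLine((B[:,:2]*1000).astype(np.float32),cv2.DIST_HUBER,0,.01,.01).ravel(), B[:,:2].min(0),B[:,:2].max(0),np.median(B[:,2]),cv2.minAreaRect((B[:,:2]*1000).astype(np.float32)))
E
```

```text
6018 588.7926025390625 -30.592727661132812 119.95862579345703 168.30233764648438 75.0624008178711 0.0160338030486028
634 247 274 246 277 0.03795450358354363
((578.9466552734375, -42.87538146972656), (30.06580924987793, 40.455589294433594), 77.160400390625)
829 [ 9.6658742e-01 -2.5633729e-01  5.8036548e+02 -5.2167697e+00] [ 0.51466415 -0.02875331] [0.65721475 0.01504201] 0.050852176028515994 ((585.88623046875, -6.628017425537109), (9.002504348754883, 147.07684326171875), 75.11422729492188)
```

jog_arm --commands '[[[-0.39,-6.4,-2.2,5,-2.8],[-0.39,-6.4,-2.2,10,-2.8],[-0.39,-6.4,-2.2,16,-2.8],[-0.39,-6.4,-2.2,16,-2.8],[-0.39,-6.4,-2.2,16,-2.8],[-0.39,-6.4,-2.2,16,-2.8],[-0.39,-6.4,-2.2,16,-2.8],[-0.39,-6.4,-2.2,16,-2.8]]]' --newtons 60

```text
time: 3.2
tcp_pos: [0.5401, -0.0335, 0.1026]
orientation: [0.001, 0.13, 0.991, 0.0]
ft_force: [0.5, -0.4, 0.1]
gripper_width: 0.306
grip_force: 0.0
```

```bash
cat >> h.py <<'E'
O=np.array([.61487,-.05308]); A=np.radians(-14.94); RN=np.array([[np.cos(A),-np.sin(A)],[np.sin(A),np.cos(A)]])
def nest(p): return (np.asarray(p)[...,:2]-O)@RN*1000
def st():
    s=manip.sense(); T=R(s['orientation']); print('t',s['time'],'nest',nest(s['tcp_pos']).round(1),'z',round(s['tcp_pos'][2]*1000,1),'yawerr',np.degrees(np.arctan2(T[1,1],T[0,1])).round(2)-75.06,'w',s['gripper_width']*85,'F',s['ft_force'],'tilt',T[:,2].round(3))
E
python3 - <<'E'
from h import *
c=cap('wrist','w2'); st(); P=pts(c)
v,u=np.nonzero((P[...,2]>.06)&(c['z_map']>0)); Q=P[v,u]; N=nest(Q)
# finger geometry: lateral extent (nest y) of arm points by height
for z0 in range(60,260,10):
    k=(Q[:,2]*1000>=z0)&(Q[:,2]*1000<z0+10)&(abs(N[:,0]+78)<80)
    if k.sum()>5: print(z0,k.sum(),N[k].min(0).round(),N[k].max(0).round())
E
```

```text
t 3.25 nest [-77.4  -0.4] z 102.2 yawerr -0.060000000000002274 w 25.85343923060806 F [0.64942393 0.52981636 0.66795911] tilt [ 0.002  0.    -1.   ]
100 168 [-89. -25.] [-66.  22.]
110 788 [-89. -27.] [-66.  26.]
120 984 [-89. -27.] [-66.  26.]
130 1031 [-90. -27.] [-66.  26.]
140 1970 [-92. -43.] [-66.  43.]
150 6200 [-92. -49.] [-65.  48.]
160 6921 [-95. -53.] [-65.  53.]
170 8685 [-96. -59.] [-68.  58.]
180 10401 [-97. -63.] [-80.  61.]
190 1199 [-97. -22.] [-92.  21.]
```

View pics/w2.png

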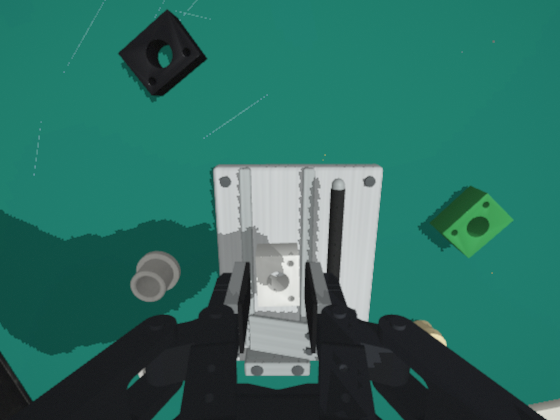

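Fingers straddle the lane, straight for 38 mm above the tip, so the bar fits under the linkage. Descending behind the block.

jog_arm --commands '[[[-0.39,0.2,0,3,0],[-0.39,0.2,0,5.5,0],[-0.39,0.2,0,7,0],[-0.39,0.2,0,7.9,0],[-0.39,0.2,0,7.9,0],[-0.39,0.2,0,7.9,0]]]'

```text
time: 4.0
tcp_pos: [0.5379, -0.0332, 0.0228]
orientation: [0.0, 0.131, 0.991, 0.0]
ft_force: [0.6, -0.3, 0.3]
gripper_width: 0.308
grip_force: 0.0
```

```bash
python3 - <<'E'
from h import *
st()
E
```

```text
t 4.0 nest [-79.5  -0.6] z 22.8 yawerr -0.07000000000000739 w 26.164000098471714 F [ 0.59046651 -0.33388187  0.32011329] tilt [ 0.001 -0.    -1.   ]
```

jog_arm --commands '[[[-0.39,0,0.3,0,0],[-0.39,0,0.6,0,0],[-0.39,0,0.9,0,0],[-0.39,0,1.2,0,0],[-0.39,0,1.5,0,0],[-0.39,0,1.7,0,0],[-0.39,0,1.9,0,0],[-0.39,0,1.9,0,0],[-0.39,0,1.9,0,0]]]'

```text
time: 5.12
tcp_pos: [0.5426, -0.0148, 0.0223]
orientation: [0.0, 0.131, 0.991, -0.0]
ft_force: [-0.6, -3.4, 2.7]
gripper_width: 0.306
grip_force: 1.7
```

```bash
python3 - <<'E'
from h import *
st(); c=cap('scene','s3'); P=pts(c)
N=nest(P); z=P[...,2]*1000
k=(N[...,0]>-108)&(N[...,0]<-92)&(abs(N[...,1]-48)<15)&(z>40)&(z<60); print('bar end',k.sum(),np.median(N[k],0),np.median(z[k]))
cv2.imwrite('pics/s3c.png',cv2.resize(c['frame'][170:280,220:360,::-1],None,fx=5,fy=5,interpolation=cv2.INTER_CUBIC))
E
```

```text
t 5.125 nest [-79.7  18.4] z 22.3 yawerr -0.07000000000000739 w 26.028393691965235 F [-0.5620217  -3.39848392  2.70419872] tilt [ 0. -0. -1.]
bar end 42 [-97.82571321  49.96468239] 52.068676284081405
```

View pics/s3c.png

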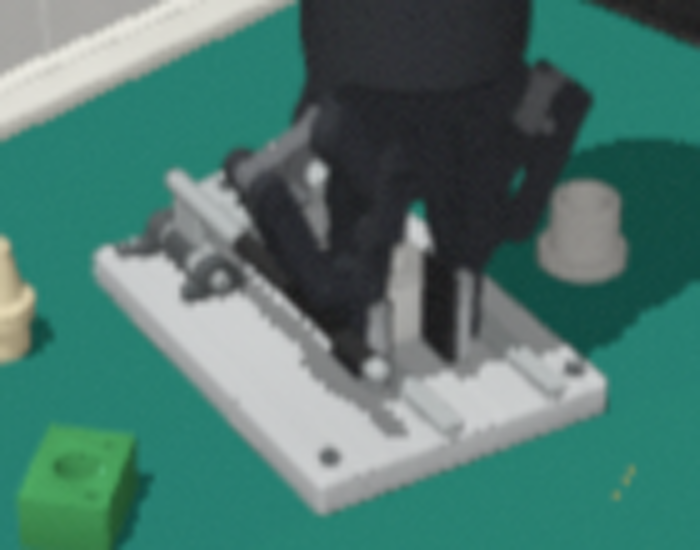

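The flap is held open with the bar at y≈50 (about 0.5 rad), and finger B stands behind the block. Pushing along the lane.

jog_arm --commands '[[[-0.39,-0.5,0,0,0],[-0.39,-0.9,0,0,0],[-0.39,-1.2,0,0,0],[-0.39,-1.5,0,0,0],[-0.39,-1.8,0,0,0],[-0.39,-2.2,0,0,0],[-0.39,-2.6,0,0,0],[-0.39,-3.0,0,0,0],[-0.39,-3.4,0,0,0],[-0.39,-3.8,0,0,0],[-0.39,-4.2,0,0,0],[-0.39,-4.6,0,0,0],[-0.39,-5.0,0,0,0],[-0.39,-5.3,0,0,0],[-0.39,-5.6,0,0,0],[-0.39,-5.8,0,0,0],[-0.39,-6.0,0,0,0],[-0.39,-6.1,0,0,0],[-0.39,-6.1,0,0,0]]]'

```text
time: 7.55
tcp_pos: [0.6017, -0.0306, 0.0223]
orientation: [0.0, 0.131, 0.991, -0.0]
ft_force: [-2.2, -3.6, -1.4]
gripper_width: 0.304
grip_force: 1.5
```

```bash
cat > chk.py <<'E'
from h import *
import sys
st(); c=cap('scene',sys.argv[1]); P=pts(c)
N=nest(P); z=P[...,2]*1000
k=(N[...,0]>-108)&(N[...,0]<-60)&(abs(N[...,1]-48)<15)&(z>40)&(z<60); print('bar',k.sum(),np.median(N[k],0),np.median(z[k]))
f=c['frame'].astype(int)
k=(f.min(-1)>170)&(z>20)&(z<42)&(abs(N[...,1])<20)&(N[...,0]>-70)&(N[...,0]<25); 
print('white',k.sum(), np.percentile(N[k],[2,50,98],axis=0) if k.sum() else '')
cv2.imwrite(f'pics/{sys.argv[1]}c.png',cv2.resize(c['frame'][170:280,220:360,::-1],None,fx=5,fy=5,interpolation=cv2.INTER_CUBIC))
E
python3 chk.py s4
```

```text
t 7.55 nest [-18.5  18.3] z 22.3 yawerr -0.07000000000000739 w 25.848423483415623 F [-2.2211275  -3.5658255  -1.36280526] tilt [ 0. -0. -1.]
bar 105 [-84.3120633  51.1273048] 51.8954935430872
white 9 [[-66.36169365 -19.77675692]
 [-42.4904487   18.39390712]
 [ 10.77304159  19.56094857]]
```

View pics/s4c.png

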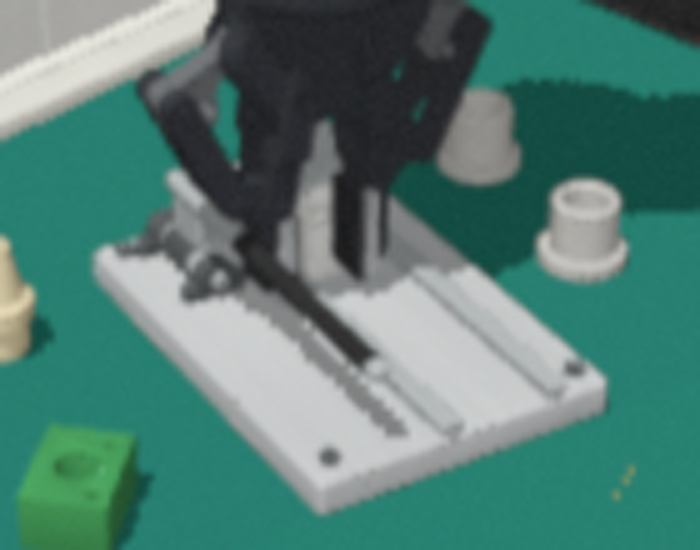

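The bar is still held open and the block sits under the flap, about 3–4 mm short of the stop. Pushing the rest gently.

jog_arm --commands '[[[-0.39,-0.1,0,0,0],[-0.39,-0.2,0,0,0],[-0.39,-0.3,0,0,0],[-0.39,-0.3,0,0,0]]]'

```text
time: 8.1
tcp_pos: [0.6046, -0.0314, 0.0223]
orientation: [0.0, 0.131, 0.991, -0.0]
ft_force: [-4.1, -3.0, 0.7]
gripper_width: 0.306
grip_force: 1.7
```

jog_arm --commands '[[[-0.39,-0.1,0,0,0],[-0.39,-0.15,0,0,0],[-0.39,-0.15,0,0,0]]]'

```text
time: 8.48
tcp_pos: [0.6052, -0.0316, 0.0223]
orientation: [-0.001, 0.131, 0.991, 0.0]
ft_force: [-6.0, -2.2, 1.8]
gripper_width: 0.305
grip_force: 2.9
```

jog_arm --commands '[[[-0.39,-0.1,0,0,0],[-0.39,-0.2,0,0,0],[-0.39,-0.2,0,0,0],[-0.39,-0.2,0,0,0]]]'

```text
time: 8.98
tcp_pos: [0.6053, -0.0317, 0.0222]
orientation: [-0.002, 0.131, 0.991, 0.0]
ft_force: [-11.1, -1.2, 5.2]
gripper_width: 0.305
grip_force: 5.5
```

```bash
python3 -c "
from h import *
st()"
```

```text
t 8.975 nest [-14.7  18.2] z 22.2 yawerr -0.060000000000002274 w 25.917940980360363 F [-11.1211218   -1.1723274    5.17459489] tilt [-0.005  0.001 -1.   ]
```

Home: the tool is stalled at x = −14.7, as predicted, with about 11 N. Back off along the lane with the flap still open, then lower the flap.

jog_arm --commands '[[[-0.39,0.5,0,0,0],[-0.39,1.2,0,0,0],[-0.39,2.0,0,0,0],[-0.39,2.0,-0.3,0,0],[-0.39,2.0,-0.6,0,0],[-0.39,2.0,-0.9,0,0],[-0.39,2.0,-1.3,0,0],[-0.39,2.0,-1.7,0,0],[-0.39,2.0,-1.8,0,0],[-0.39,2.0,-1.8,0,0],[-0.39,2.0,-1.8,-2,0],[-0.39,2.0,-1.8,-6,0],[-0.39,2.0,-1.8,-12,0],[-0.39,5,-1.8,-18,0],[-0.39,9,-1.8,-22,0],[-0.39,12,-1.8,-24,0],[-0.39,12,-1.8,-24,0],[-0.39,12,-1.8,-24,0]]]'

```text
time: 11.22
tcp_pos: [0.4878, -0.0184, 0.2622]
orientation: [0.0, 0.13, 0.991, 0.0]
ft_force: [0.4, -0.7, 0.5]
gripper_width: 0.308
grip_force: 0.0
```

```bash
python3 chk.py s5; python3 - <<'E'
from h import *
c=cap('wrist','w5'); P=pts(c); N=nest(P); z=P[...,2]*1000
k=(N[...,0]>-105)&(N[...,0]<-15)&(abs(N[...,1]-45)<15)&(z>40)&(z<60); print('bar',k.sum(),np.median(N[k],0) if k.any() else '',np.median(z[k]))
for y in (-15,-10,0,10,20,30):
    k=(N[...,0]>5)&(N[...,0]<28)&(abs(N[...,1]-y)<4)&(z>10)&(z<90); print(y,k.sum(),np.median(z[k]))
k=(z>32)&(z<42)&(abs(N[...,1])<12)&(N[...,0]<-0.5)&(N[...,0]>-40); print('block rear',k.sum(),N[k].min(0) if k.any() else '')
E
```

```text
t 11.225 nest [-131.8    0.7] z 262.2 yawerr -0.04000000000000625 w 26.186283547834325 F [ 0.4462961  -0.68142217  0.47854485] tilt [ 0.001  0.    -1.   ]
bar 105 [-82.26205351  44.32952661] 50.99635784845802
white 259 [[ -7.05552914 -18.91838548]
 [  2.64127664   0.78294818]
 [ 23.95652202  18.88699346]]
bar 453 [-71.21353573  42.34040297] 53.35035818383061
-15 109 41.83876863273367
-10 93 42.00626072905056
0 94 42.03908454644079
10 95 42.037906328777964
20 131 41.76217518460679
30 136 42.074177954371045
block rear 95 [ -5.02084421 -11.99223192]
```

View pics/s5c.png

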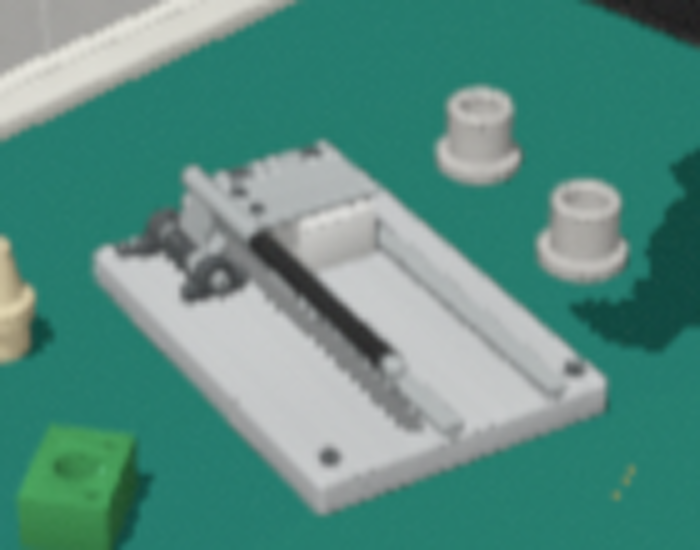

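The flap lies level (z ≈ 42 mm across its width) on the block. The block's rear face is at x ≈ −5, and the bushes and nozzle stand where they were.

```bash
python3 -c "
from h import *
print(manip.finish_job())"
```

```text
the job is handed in; nothing more can be done
None
```

The job is handed in with no verdict returned: at my last look the block was home against the stop to within about 1 mm, the flap lay level on it, the bushes and nozzle stood in place, and the arm was clear, at 11 s of the 45 s allowed.

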